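# Count three setting blocks into the tray

### The arm

A 7-joint arm with a two-finger parallel gripper is mounted at the origin on the work surface. World frame = base frame: x ahead of the robot, y to its left, z up, the work surface at z = 0. Lengths are in m, angles in rad, forces in N, time in s.
With the tool pointing down it reaches from about 0.425 to 0.875 m from the base axis. Payload 4.7 kg.
Tool frame: the origin (TCP) lies midway between the tips of the shut fingers; the grasp point (between the pads) lies 19 mm behind it; z points along the fingers, x is the direction in which the jaws open and shut, and the axes are right-handed (so a half turn about z gives the same grasp; the last joint's range is limited). The gripper opens to 87 mm and grips with 3 to 60 N. Pads are 19 mm wide; open, the fingers measure 117 mm over their backs; the gripper's body (75 mm by 190 mm) begins 51 mm behind the grasp point.
Start: joints at [-1.329, 0.321, -0.07, 1.45, 0.023, 1.371, -0.057], TCP at [0.147, 0.633, 0.223] pointing down, gripper open.
Joint ranges: [-2.86, 2.86], [-0.3, 2.09], [-1.38, 1.24], [0.06, 2.45], [-1.56, 4.7], [0.09, 2.05], [-2.69, 2.69]. Speed limits (rad/s): [2.57, 2.57, 3.14, 3.14, 3.14, 3.14, 3.14].

### API

Orientations are given as a rotation vector (axis times angle).
In Python, from bench import get_state, eyes, ticket gives the robot as it stands.
- The arm moves only by the tool carry_out, never from a script. Its argument "motion" is a list of rows, each a list of 2 entries, a list of its own where there are three numbers: the shift along the world's x, y, z in m, then the turn about the world's z in rad. A call has 1 to 20 rows; each row is the pose to reach, as a shift and turn from the pose commanded when the call began; what a row does not reach only later rows make up. A row lasts 1/10 s, in which the tool goes at most 50 mm and 8.59 degrees, less where a joint would pass 70% of its speed; a pose out of reach is approached as far as the arm can. A call with a gripper value outside its range is refused whole. "grip" is the gripper command: -1 is fully open, 1 is shut, values between are in proportion, set as the call begins (left out, the last holds). The fingers move at their own pace and stop on an object; "squeeze" is the grip in N (left out, the last holds). Time passes only in rows, so rows that repeat a pose let the fingers close. It gives the time, the measured TCP pose, the force and the opening at its end, in the units of the state.
- get_state(): the state, without advancing time (a new reading comes with each control period).
- eyes.get_image(name): name is "scene" or "top" or "wrist"; returns a dict with "pixels" (400x640x3 uint8, blue, green, red), "mtx" (3x3 intrinsics, pixels), "extrinsics" (4x4, takes a point from camera to world coordinates). Camera axes: x right, y down, z forward; pixel columns grow to the right and rows downward; lengths in m; the calibration is good to about 2 mm. A picture is of the moment at which its call begins. There is no depth.
- ticket.close_job(): hands the job in, once; it reports no verdict.
The state is a dict: "time": time; "joint_positions": joint angles; "qd": joint speeds; "joint_torque": joint torques, N m; "position": TCP position; "tool_rot": TCP orientation; "ft_force": force on the tool from outside, world axes, zero at the start; "torque": the same for the moment, N m; "grip_width": opening from 0.0 (shut) to 1.0 (fully open).
Only numpy, scipy, OpenCV 4.12 (cv2) and the standard library are available. Lean on these libraries where they do the work, as an engineer would, in place of code of your own. Each camera call takes 0.05 s, during which the arm holds its last target. There are 200 camera calls.

### The job

Three setting blocks are needed for the next pane: stand the steel tray on the bench under the mouth of the block dispenser and press the dispenser's sprung lever right down and let it right up exactly three times, so that one block drops into the tray each time. Then set the tray, with the three blocks in it, upright in the middle of the cork mat; leave the other blocks in the dispenser and do not disturb the glass oval, the sanding block, the lead bender or the soldering iron.

Things in the scene. Friction and masses are not known exactly. Their poses are not given: they have to be found in the camera images.
- drop (a point): Point on the bench under the dispenser's mouth, 29.5 mm out from its front wall: the tray's middle belongs over it. Axes are the dispenser's: -x points out of the mouth, +x back to the lever, z up. Stand the tray with its x along this x, so that its handle points away from the dispenser. Blocks land about 10 to 60 mm out from the front wall.
- magazine (a point): Axis of the dispenser's magazine at the height of the floor the blocks slide on, 55 mm above the bench, 50 mm behind drop along x; same axes. Dark steel fixture bolted to the bench: upright magazine 41 (x) x 51 mm, 125 mm high, open on top, lever cheeks behind it to 148 mm.
- mouth (a point): Middle of the lower edge of the dispenser's mouth, the slot at the foot of the magazine's front wall, 55 mm above the bench; same axes. The floor of the mouth overhangs by 35 mm, with 49 mm clear height under it, so the tray (36 mm high) reaches 18 mm in under it when its middle is over drop.
- lever (a joint): The dispenser's sprung lever, rad: 0 = up at rest, 0.5 = right down at its stop. Pressed right down it pushes the lowest block out of the mouth; let right up, the spring brings it back and the next block drops down in the magazine. A half press may jam the blocks. It takes about 3 N on the pad to start and 6 to 8 N near the stop.
- lever_pad (a point): Centre of the top of the lever's dark wooden finger pad (36 x 40 mm), moving with the lever; its x points away from the magazine. At rest it is 164 mm above the bench, sloping up 0.25 rad away from the magazine; at the stop 112 mm, sloping down as much: it falls 52 mm almost straight down. The pivot is 102 mm from it on the level.
- tray_grip (a point): Grip point of the loose steel tray: on the axis of its wooden handle, 45 mm above the tray's underside. The handle is an upright post 14 mm wide (tray's y), 24 mm long (tray's x), 60 mm high, on the outside of the tray's short end wall, 60 mm from the tray's middle along the tray's -x. Axes are the tray's.
- tray_mid (a point): Middle of the steel tray, half-way up (18 mm above its underside). Open box 96 (x) x 80 (y) x 36 mm outside, 3 mm walls and floor, 0.25 kg; the handle stands at its -x end.
- mat_top (a point): Centre of the top face of the square-cut cork mat fixed to the bench, 150 (x) x 130 (y) mm, 6 mm thick: top 6 mm above the bench.
- block1_mid (a point): Centre of grey hard-plastic setting block 1, 30 (x) x 40 (y) x 10 mm, 18 g. The six lie stacked in the magazine, block 1 lowest, block 6 on top; they come out in this order.
- block2_mid (a point): Centre of grey hard-plastic setting block 2, 30 (x) x 40 (y) x 10 mm, 18 g. The six lie stacked in the magazine, block 1 lowest, block 6 on top; they come out in this order.
- block3_mid (a point): Centre of grey hard-plastic setting block 3, 30 (x) x 40 (y) x 10 mm, 18 g. The six lie stacked in the magazine, block 1 lowest, block 6 on top; they come out in this order.
- block4_mid (a point): Centre of grey hard-plastic setting block 4, 30 (x) x 40 (y) x 10 mm, 18 g. The six lie stacked in the magazine, block 1 lowest, block 6 on top; they come out in this order.
- block5_mid (a point): Centre of grey hard-plastic setting block 5, 30 (x) x 40 (y) x 10 mm, 18 g. The six lie stacked in the magazine, block 1 lowest, block 6 on top; they come out in this order.
- block6_mid (a point): Centre of grey hard-plastic setting block 6, 30 (x) x 40 (y) x 10 mm, 18 g. The six lie stacked in the magazine, block 1 lowest, block 6 on top; they come out in this order.
- glass: Bystander: pale pink glass oval, 110 x 78 x 10 mm, lying flat; origin under its centre.
- cork_block: Bystander: waxed cork sanding block, 110 x 62 x 40 mm; origin under its centre.
- bender: Bystander: cast brass lead bender, plate 90 x 60 mm with three pins, 42 mm high; origin under its centre.
- iron_stand: Bystander: soldering iron with a copper tip lying in a steel stand 160 x 80 mm, about 115 mm high; origin under its centre.
Things that resemble listed ones, but are neither listed nor needed, are in the scene too. Of the things that look like the part that bears tray_grip, the smaller one is meant.

How it is judged:
By the outcome, as a careful person would: the job done as asked, in the order asked, and still so for the second after the job is handed in, with the robot touching nothing.
It also fails if it takes over 66 s, if anything falls off the work surface, if the arm or the gripper's body presses on something with over 40 N, if the wrist force passes 120 N, or if a joint passes its speed limit or range.

## Working session

There is one attempt and no reset: what is moved stays moved. The work goes in short steps, Python scripts to look and compute and a tool call to move; the robot and the scene stay as the last step left them, time stands still between calls to the robot, and variables do not carry over. Pictures are saved under pics/ and viewed, about 8 in all and at most 12, crops included, and the job is handed in when it is done.

Besides the shell and the picture viewer there is one more tool, called as a command line: name --argument value ..., lists and objects as JSON in quotes. carry_out: Moves the arm, as the interface text tells. Its arguments: {"type":"object","properties":{"motion":{"type":"array","items":{"type":"array"}},"grip":{"type":"number"},"squeeze":{"type":"number"}},"required":["motion"]}

```bash
mkdir -p pics
cat > h.py <<'E'
import numpy as np, cv2
from bench import get_state, eyes, ticket
def grab(n,f):
    d=eyes.get_image(n); cv2.imwrite(f'pics/{f}.png',d['pixels']); np.savez(f'pics/{f}.npz',K=d['mtx'],E=d['extrinsics']); return d
def ray(f,uv,z):
    c=np.load(f'pics/{f}.npz');K,E=c['K'],c['E']
    r=E[:3,:3]@np.linalg.inv(K)@np.array([uv[0],uv[1],1.]); o=E[:3,3]
    return (o+r*(z-o[2])/r[2]).round(4)
def proj(f,p):
    c=np.load(f'pics/{f}.npz');q=np.linalg.inv(c['E'])@np.append(p,1); q=c['K']@q[:3]; return (q[:2]/q[2]).round(1)
E
python3 - <<'E'
from h import *
for n in('scene','top'): 
    d=grab(n,n+'0'); print(n,d['extrinsics'].round(3).tolist())
s=get_state();print(s['position'],s['tool_rot'],s['time'])
E
```

```text
scene [[-0.88, 0.371, -0.296, 0.917], [0.475, 0.7, -0.533, 0.668], [0.01, -0.61, -0.793, 1.049], [0.0, 0.0, 0.0, 1.0]]
top [[-0.019, -0.996, 0.09, 0.435], [-0.999, 0.021, 0.026, 0.011], [-0.028, -0.089, -0.996, 1.187], [0.0, 0.0, 0.0, 1.0]]
[0.14672701 0.63271673 0.2215559 ] [ 2.45857909e+00  1.95388389e+00 -2.02319350e-03] 0.1
```

View pics/top0.png

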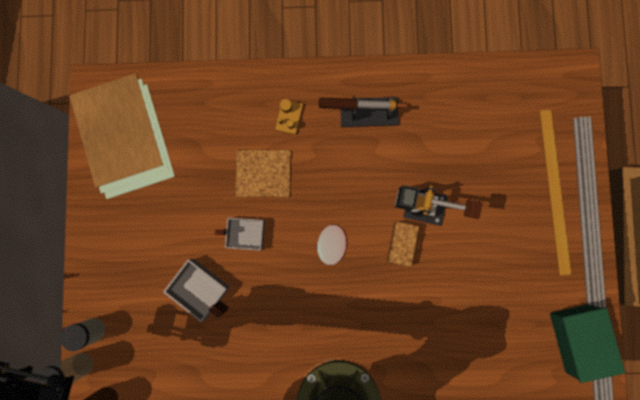

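View pics/scene0.png

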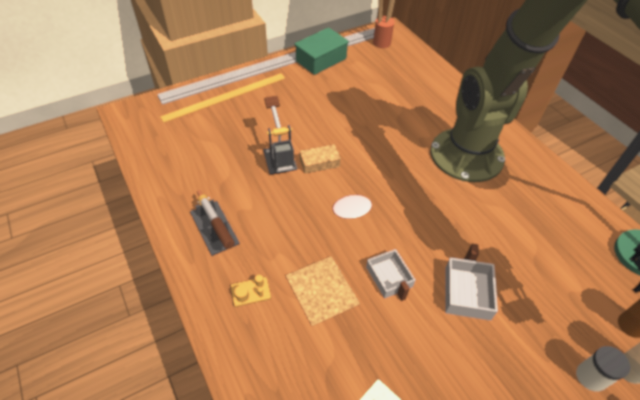

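The top view shows the small tray at (245,233) with its handle at (221,232). The mat is at (263,174), and the dispenser's magazine is at (407,198) with the lever pad at (473,208). The mouth faces image left (+y). Next I'll enlarge these parts to measure them.

Run:
```python
from h import *
a=cv2.imread('pics/top0.png'); b=cv2.imread('pics/scene0.png')
z=lambda i,x,y,w,h,s:cv2.resize(i[y:y+h,x:x+w],None,fx=s,fy=s,interpolation=cv2.INTER_CUBIC)
A=z(a,380,170,130,75,6)      # 780x450
cv2.imwrite('pics/c1.png',A)
B=z(a,205,140,100,120,5); C=z(b,230,85,60,100,5)  # 500x600, 300x500
o=np.zeros((600,800,3),np.uint8);o[:600,:500]=B;o[:500,500:]=C
cv2.imwrite('pics/c2.png',o)
# mat by colour / tray
print(np.load('pics/top0.npz')['K'])
for n,uv,zz in [('pad',(473,208),.164),('mag',(407,198),.125),('tray',(245,233),.036),('handle',(221,232),.06),('mat',(263,174),.006)]: print(n,ray('top0',uv,zz))
```

```text
[[432.93808711   0.         318.11581568]
 [  0.         432.93808711 198.9894086 ]
 [  0.           0.           1.        ]]
pad [ 0.4983 -0.3249  0.164 ]
mag [ 0.5286 -0.1788  0.125 ]
tray [0.4522 0.2379 0.036 ]
handle [0.4556 0.2962 0.06  ]
mat [0.6143 0.1932 0.006 ]
```

View pics/c1.png

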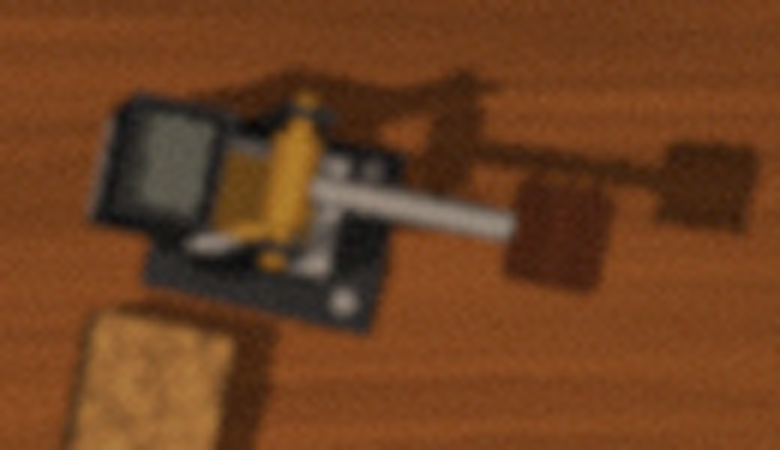

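View pics/c2.png

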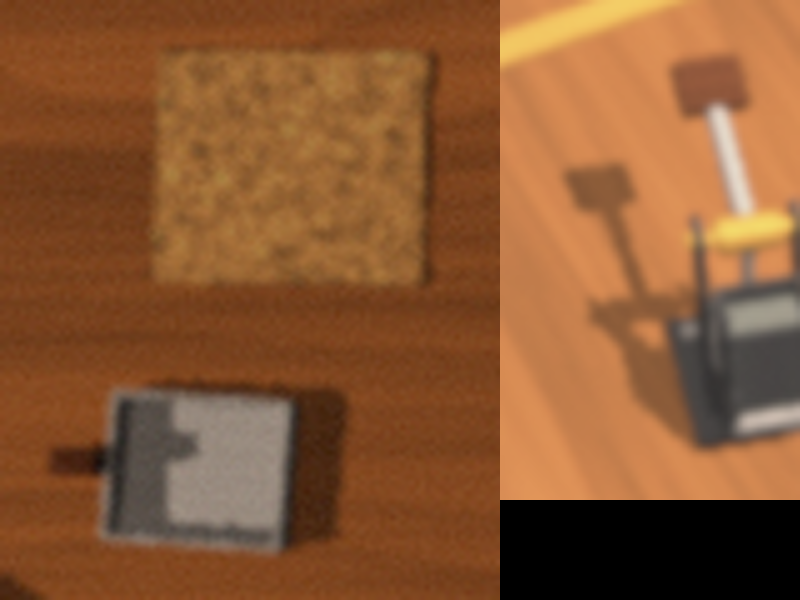

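Run:
```python
from h import *
def f(pts,s,o,z): return np.array([ray('top0',((x+.5)/s-.5+o[0],(y+.5)/s-.5+o[1]),z) for x,y in pts])
def rep(n,P):
    c=P.mean(0); e=np.roll(P,-1,0)-P
    print(n,c.round(4),'len',np.linalg.norm(e,axis=1).round(4),'ang',np.degrees(np.arctan2(e[:,1],e[:,0])).round(1))
T=[(113,390),(297,398),(283,548),(100,538)]
rep('tray',f(T,5,(205,140),.036))
rep('mat',f([(155,48),(432,52),(425,283),(153,283)],5,(205,140),.006))
print('handle',f([(75,460)],5,(205,140),.06))
rep('pad',f([(525,178),(612,192),(595,290),(503,278)],6,(380,170),.164))
rep('magrim',f([(130,93),(240,113),(212,237),(98,222)],6,(380,170),.125))
P=f([(145,283),(370,332)],6,(380,170),.005);rep('plate',P)
print('block',f([(175,160)],6,(380,170),.115))
```

```text
tray [0.4516 0.24   0.036 ] len [0.099  0.0798 0.098  0.0789] ang [-93.6 174.2  85.8  -5.1]
mat [0.6176 0.1937 0.006 ] len [0.1545 0.1287 0.1502 0.1314] ang [-92.3 177.5  88.7  -0.6]
handle [[0.4568 0.2999 0.06  ]]
pad [ 0.4968 -0.3241  0.164 ] len [0.0341 0.0392 0.0357 0.0404] ang [-100.5  167.3   81.3  -14.9]
magrim [ 0.5303 -0.1811  0.125 ] len [0.0455 0.0522 0.0465 0.0548] ang [-101.8  165.1   81.2  -15.8]
plate [ 0.4762 -0.2396  0.005 ] len [0.103 0.103] ang [-103.6   76.4]
block [[ 0.5337 -0.185   0.115 ]]
```

Tray, mat and pad sizes match the given ones. The tray's +x is about -94.5°, and the dispenser's about -103°. I'll go above the handle and check with the wrist camera.

carry_out --motion '[[[0.309, -0.333, -0.05], -1.422], [[0.309, -0.333, -0.05], -1.422], [[0.309, -0.333, -0.05], -1.422], [[0.309, -0.333, -0.05], -1.422], [[0.309, -0.333, -0.05], -1.422], [[0.309, -0.333, -0.05], -1.422], [[0.309, -0.333, -0.05], -1.422], [[0.309, -0.333, -0.05], -1.422], [[0.309, -0.333, -0.05], -1.422], [[0.309, -0.333, -0.05], -1.422], [[0.309, -0.333, -0.05], -1.422], [[0.309, -0.333, -0.05], -1.422], [[0.309, -0.333, -0.05], -1.422], [[0.309, -0.333, -0.05], -1.422]]' --grip -1

```text
time: 1.5
position: [0.4548, 0.3017, 0.1726]
tool_rot: [-3.139, 0.118, 0.0]
ft_force: [-0.3, 0.3, 1.8]
grip_width: 0.995
```

Run:
```python
from h import *
grab('wrist','w1')
s=get_state();r=s['tool_rot'];print(s['position'],np.degrees(2*np.arctan2(r[1],r[0])),s['time'])
a=np.radians(-94.5);d=np.array([np.cos(a),np.sin(a)])
m=np.array([.4516,.240])
for n,k,z in(('htop',-.06,.06),('nearrim',-.048,.036),('farrim',.048,.036)): print(n,proj('w1',[*(m+k*d),z]))
```

```text
[0.45497528 0.30146749 0.17264061] 355.6533831612609 1.55
htop [318.2 200.7]
nearrim [318.1 205.4]
farrim [317.7 281.4]
```

View pics/w1.png

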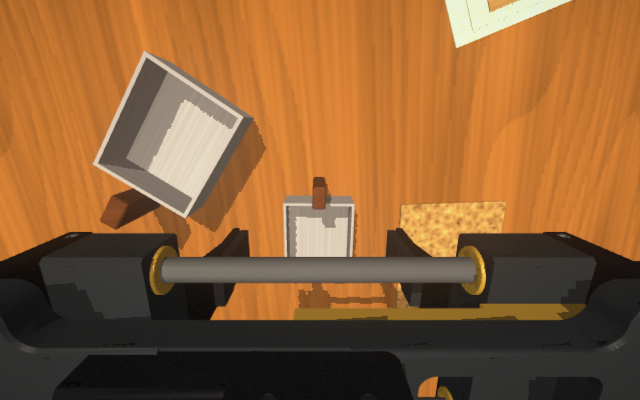

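Run:
```python
from h import *
c=np.load('pics/w1.npz');print(c['E'].round(3),c['K'].round(0))
a=cv2.imread('pics/w1.png');cv2.imwrite('pics/c3.png',cv2.resize(a[165:265,270:370],None,fx=6,fy=6,interpolation=cv2.INTER_CUBIC))
for uv,z in (((284.5,197),.036),((355,197),.036),((320,178),.06)):print(ray('w1',uv,z))
```

```text
[[ 0.997 -0.072 -0.02   0.461]
 [-0.075 -0.962 -0.264  0.375]
 [-0.001  0.265 -0.964  0.335]
 [ 0.     0.     0.     1.   ]] [[277.   0. 317.]
 [  0. 277. 201.]
 [  0.   0.   1.]]
[0.4189 0.3004 0.036 ]
[0.4971 0.2945 0.036 ]
[0.4599 0.3233 0.06  ]
```

View pics/c3.png

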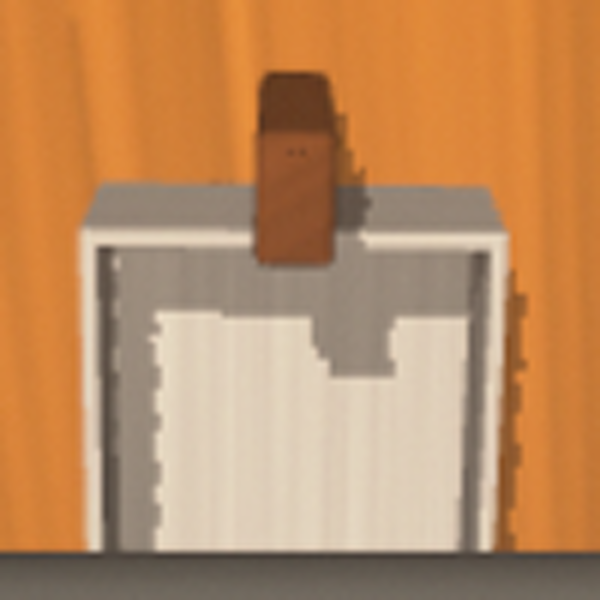

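Run:
```python
from h import *
for uv,z in (((283.2,203.3),.036),((354.6,203.6),.036),((319.1,197.9),.06)):print(ray('w1',uv,z))
```

```text
[0.4166 0.2932 0.036 ]
[0.4963 0.2869 0.036 ]
[0.4575 0.3027 0.06  ]
```

carry_out --motion '[[[0.002, 0, -0.05], 0], [[0.002, 0, -0.1], 0], [[0.002, 0, -0.13], 0], [[0.002, 0, -0.1466], 0], [[0.002, 0, -0.1466], 0], [[0.002, 0, -0.1466], 0]]'

```text
time: 2.15
position: [0.4579, 0.3008, 0.0264]
tool_rot: [-3.139, 0.122, -0.001]
ft_force: [1.0, 0.2, -0.0]
grip_width: 1.003
```

carry_out --motion '[[[0, 0, 0], 0], [[0, 0, 0], 0], [[0, 0, 0], 0], [[0, 0, 0], 0], [[0, 0, 0], 0], [[0, 0, 0], 0], [[0, 0, 0], 0], [[0, 0, 0], 0]]' --grip 1 --squeeze 50

```text
time: 2.95
position: [0.4578, 0.3003, 0.0259]
tool_rot: [3.139, -0.124, -0.0]
ft_force: [-0.6, 1.9, 0.1]
grip_width: 0.358
```

carry_out --motion '[[[0, 0, 0], 0], [[0, 0, 0], 0], [[0, 0, 0], 0], [[0, 0, 0], 0], [[0, 0, 0], 0]]'

```text
time: 3.45
position: [0.4579, 0.3, 0.026]
tool_rot: [3.139, -0.124, 0.0]
ft_force: [-0.3, -0.1, -0.7]
grip_width: 0.152
```

Run:
```python
from h import *
for x,y in [(95,312),(235,335)]: print('cork',ray('top0',((x+.5)/6-.5+380,(y+.5)/6-.5+170),.04))
for z in(0,.005):print('plateFL',ray('top0',((145+.5)/6-.5+380,(283+.5)/6-.5+170),z))
a=np.radians(-103);d=np.array([np.cos(a),np.sin(a)]);n=np.array([-d[1],d[0]])
D=np.array([.5418,-.1353])
for i in(1,-1):
  for j in(1,-1): print('tray',(D+i*.048*d+j*.04*n).round(4))
# scene checks: mag front wall top/bottom corners
M=np.array([.5305,-.184])
for j in(1,-1):
  for z in(.125,.055): print('mag front',proj('scene0',[*(M-.0205*d+j*.0255*n),z]))
b=cv2.imread('pics/scene0.png');cv2.imwrite('pics/c4.png',cv2.resize(b[115:185,255:350],None,fx=8,fy=8,interpolation=cv2.INTER_CUBIC))
```

```text
cork [ 0.4744 -0.1613  0.04  ]
cork [ 0.4631 -0.222   0.04  ]
plateFL [ 0.4885 -0.1904  0.    ]
plateFL [ 0.4883 -0.1896  0.005 ]
tray [ 0.57   -0.1911]
tray [ 0.492  -0.1731]
tray [ 0.5916 -0.0975]
tray [ 0.5136 -0.0795]
mag front [275.5 152.2]
mag front [276.6 169.7]
mag front [293.8 148.7]
mag front [294.2 166.3]
```

View pics/c4.png

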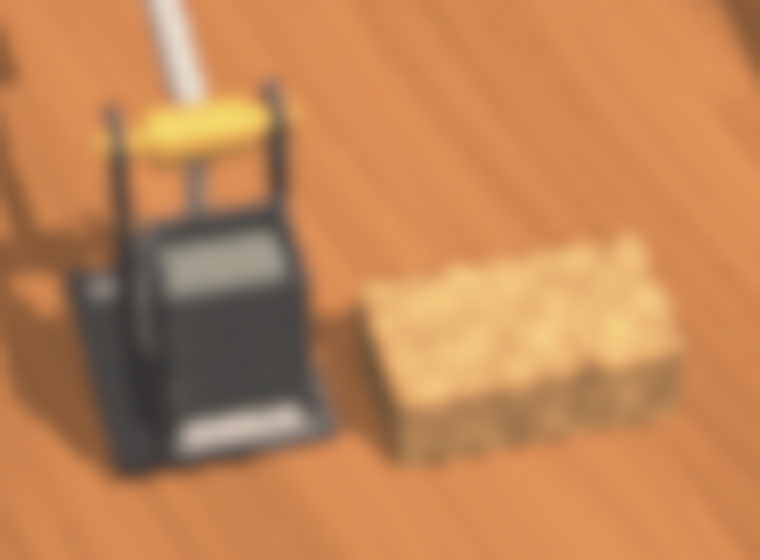

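Run:
```python
from h import *
a=np.radians(-103);d=np.array([np.cos(a),np.sin(a)]);n=np.array([-d[1],d[0]]);M=np.array([.5305,-.184])
for x,y in [(115,472),(335,435),(180,455),(310,430),(75,275)]:
  for z in (0,.055):
    p=ray('scene0',((x+.5)/8-.5+255,(y+.5)/8-.5+115),z)[:2]; print((x,y),z,p,'local',((p-M)@d).round(3),((p-M)@n).round(3))
p=np.array([.4885,-.190]);print((p-M)@d,(p-M)@n)
```

```text
(115, 472) 0 [ 0.5671 -0.2129] local 0.02 0.042
(115, 472) 0.055 [ 0.5854 -0.1667] local -0.029 0.05
(335, 435) 0 [ 0.4868 -0.1914] local 0.017 -0.041
(335, 435) 0.055 [ 0.5093 -0.1463] local -0.032 -0.029
(180, 455) 0 [ 0.5422 -0.2093] local 0.022 0.017
(180, 455) 0.055 [ 0.5618 -0.1633] local -0.027 0.026
(310, 430) 0 [ 0.4939 -0.1979] local 0.022 -0.033
(310, 430) 0.055 [ 0.5161 -0.1525] local -0.027 -0.021
(75, 275) 0 [ 0.5371 -0.3122] local 0.123 0.035
(75, 275) 0.055 [ 0.557  -0.2608] local 0.069 0.043
0.015294164671153744 -0.03957383639491667
```

carry_out --motion '[[[0, 0, 0.03], 0], [[0, 0, 0.06], 0], [[0.02, -0.045, 0.06], -0.03], [[0.041, -0.09, 0.06], -0.06], [[0.062, -0.135, 0.06], -0.09], [[0.083, -0.18, 0.06], -0.12], [[0.104, -0.225, 0.06], -0.148], [[0.123, -0.27, 0.06], -0.148], [[0.123, -0.27, 0.03], -0.148], [[0.123, -0.27, 0.006], -0.148], [[0.123, -0.27, 0.006], -0.148], [[0.123, -0.27, 0.006], -0.148]]'

```text
time: 4.65
position: [0.5804, 0.0302, 0.0318]
tool_rot: [3.121, -0.355, -0.002]
ft_force: [-0.2, -0.4, -1.6]
grip_width: 0.161
```

Run:
```python
from h import *
grab('top','top1');grab('scene','scene1')
s=get_state();print(s['position'],s['ft_force'])
a=cv2.imread('pics/top1.png');b=cv2.imread('pics/scene1.png')
z=lambda i,x,y,w,h,s:cv2.resize(i[y:y+h,x:x+w],None,fx=s,fy=s,interpolation=cv2.INTER_CUBIC)
o=np.zeros((600,800,3),np.uint8);o[:300,:600]=z(a,290,160,150,75,4)
o[300:,:400]=z(b,255,120,133,100,3)[:300,:400]
cv2.imwrite('pics/c5.png',o)
```

```text
[0.58182966 0.0306192  0.03329621] [ 0.82296985 -0.01498925 -0.94080707]Traceback (most recent call last):
  File "<stdin>", line 7, in <module>
ValueError: could not broadcast input array from shape (300,399,3) into shape (300,400,3)
```

carry_out --motion '[[[-0.005, -0.022, -0.002], 0], [[-0.01, -0.044, -0.002], 0], [[-0.015, -0.066, -0.002], 0], [[-0.02, -0.088, -0.002], 0], [[-0.025, -0.1065, -0.002], 0], [[-0.025, -0.1065, -0.002], 0], [[-0.025, -0.1065, -0.005], 0], [[-0.025, -0.1065, -0.007], 0], [[-0.025, -0.1065, -0.007], 0]]'

```text
time: 5.65
position: [0.5568, -0.0747, 0.0259]
tool_rot: [-3.121, 0.352, -0.002]
ft_force: [-1.2, 0.8, 4.8]
grip_width: 0.159
```

Run:
```python
from h import *
grab('top','top2');grab('scene','scene2')
s=get_state();print(s['position'],s['ft_force'])
a=cv2.imread('pics/top2.png');b=cv2.imread('pics/scene2.png')
z=lambda i,x,y,w,h,s:cv2.resize(i[y:y+h,x:x+w],None,fx=s,fy=s,interpolation=cv2.INTER_CUBIC)
o=np.vstack([z(b,250,120,100,75,8)[:,:600]*1,z(a,340,170,100,0+50,6)]) if 0 else np.vstack([z(b,250,120,120,60,5),z(a,340,170,120,60,5)])
cv2.imwrite('pics/c5.png',o)
```

```text
[ 0.55683742 -0.07466644  0.02592654] [-0.9794954   1.18211312  5.04201598]
```

View pics/c5.png

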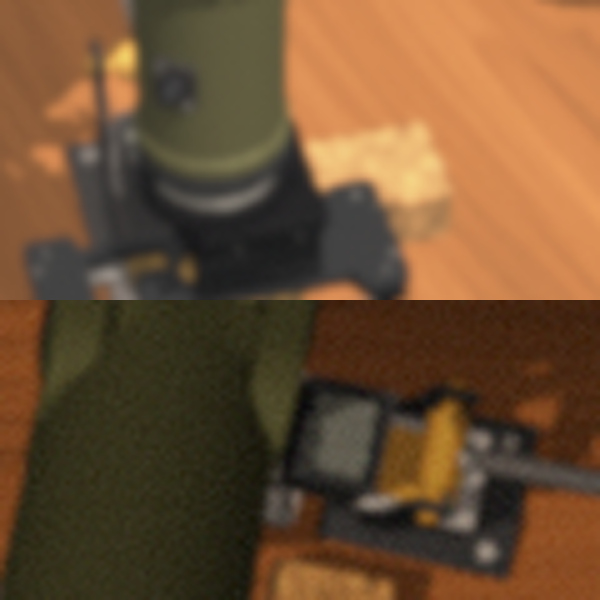

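carry_out --motion '[[[0, 0, 0], 0], [[0, 0, 0], 0], [[0, 0, 0], 0], [[0, 0, 0], 0], [[0, 0, 0], 0]]' --grip 0

```text
time: 6.25
position: [0.5557, -0.0761, 0.0248]
tool_rot: [-3.121, 0.355, 0.0]
ft_force: [0.1, 1.7, -0.9]
grip_width: 0.475
```

carry_out --motion '[[[0, 0, 0.04], 0], [[0, 0, 0.09], 0], [[0, 0, 0.14], 0], [[0, 0, 0.19], 0], [[0, 0, 0.22], 0], [[-0.014, -0.048, 0.22], 0], [[-0.02, -0.095, 0.22], 0], [[-0.03, -0.14, 0.22], 0], [[-0.04, -0.185, 0.22], 0], [[-0.06, -0.24, 0.22], 0], [[-0.06, -0.25, 0.2], 0], [[-0.06, -0.25, 0.19], 0], [[-0.06, -0.25, 0.19], 0]]' --grip 1

```text
time: 7.55
position: [0.4947, -0.3256, 0.2131]
tool_rot: [-3.12, 0.357, 0.005]
ft_force: [0.1, -0.1, -0.6]
grip_width: 0.007
```

Run:
```python
from h import *
grab('top','top3');grab('scene','scene3');grab('wrist','w3')
s=get_state();print(s['position'],s['grip_width'],s['time'])
a=cv2.imread('pics/w3.png');b=cv2.imread('pics/scene3.png')
z=lambda i,x,y,w,h,s:cv2.resize(i[y:y+h,x:x+w],None,fx=s,fy=s,interpolation=cv2.INTER_CUBIC)
print('pad in wrist',proj('w3',[.4968,-.3241,.164]))
o=np.vstack([z(b,250,120,100,50,5),z(a,0,0,640,400,500/640)])
cv2.imwrite('pics/c6.png',o)
```

```text
[ 0.49691076 -0.32473038  0.21530261] 0.003268794866946047 7.7
pad in wrist [316.5 218.1]
```

View pics/c6.png

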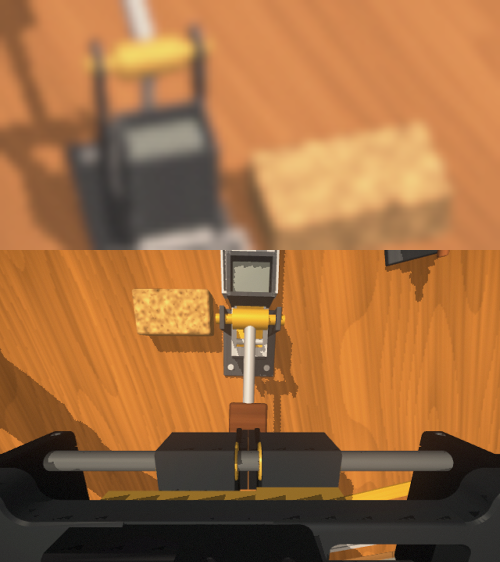

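Wrist view: the pad's column is 317.6 px against 316.5 predicted, so the fingers are centred over it. I'll check the tray's pose by mask before pressing.

```bash
cat > tr.py <<'E'
from h import *
import sys
def tray(f,box,vmin=75,smax=70):
    a=cv2.imread(f'pics/{f}.png');h=cv2.cvtColor(a,cv2.COLOR_BGR2HSV)
    m=((h[...,1]<smax)&(h[...,2]>vmin)).astype(np.uint8)
    k=np.zeros_like(m);x0,y0,x1,y1=box;k[y0:y1,x0:x1]=1;m*=k
    m=cv2.morphologyEx(m,cv2.MORPH_CLOSE,np.ones((5,5)))
    c=max(cv2.findContours(m,0,2)[0],key=cv2.contourArea)
    print(cv2.minAreaRect(c),cv2.contourArea(c))
    P=np.array([ray(f,p,.036)[:2] for p in cv2.boxPoints(cv2.minAreaRect(c))]);print(P.tolist(),P.mean(0))
E
python3 - <<'E'
from tr import *
tray('top0',(215,205,275,260)); tray('top3',(340,165,440,250)); 
a=np.radians(-103);d=np.array([np.cos(a),np.sin(a)]);n=np.array([-d[1],d[0]])
print('expect top px',[proj('top3',[*(np.array([.5425,-.1335])+i*.048*d+j*.04*n),.036]).tolist() for i,j in((-1,-1),(-1,1),(.62,1),(.62,-1))])
a=cv2.imread('pics/top3.png')[160:240,340:440];cv2.imwrite('pics/c7.png',cv2.resize(a,None,fx=6,fy=6,interpolation=cv2.INTER_CUBIC))
E
```

```text
((244.2976837158203, 233.23736572265625), (35.929893493652344, 29.13066291809082), 3.5763344764709473) 941.0
[[0.417, 0.2903], [0.4942, 0.2854], [0.4863, 0.1892], [0.4093, 0.1946]] [0.4517   0.239875]
((383.5961608886719, 196.51922607421875), (35.49702072143555, 29.809654235839844), 11.309932708740234) 896.5
[[0.5132, -0.0782], [0.5912, -0.096], [0.5704, -0.1878], [0.4928, -0.1696]] [ 0.5419 -0.1329]
expect top px [[363.1, 207.2], [369.0, 178.0], [397.7, 183.9], [391.9, 213.2]]
```

View pics/c7.png

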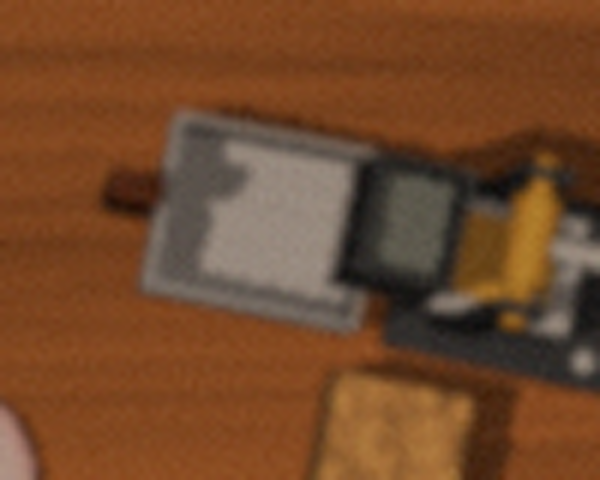

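Tray centre measures (0.542, -0.133) at -103°, within 1 mm of plan. First press:

carry_out --motion '[[[0, 0, -0.04], 0], [[0, 0, -0.055], 0], [[0, 0, -0.065], 0], [[0, 0, -0.075], 0], [[0, 0, -0.085], 0], [[0, 0, -0.095], 0], [[0, 0, -0.1], 0], [[0, 0, -0.104], 0], [[0, 0, -0.106], 0], [[0, 0, -0.106], 0], [[0, 0, -0.106], 0]]'

```text
time: 8.8
position: [0.4972, -0.3249, 0.1136]
tool_rot: [-3.117, 0.354, -0.004]
ft_force: [-8.4, 8.4, 27.3]
grip_width: -0.001
```

At the stop (27 N, z 0.1136). Let up and check.

carry_out --motion '[[[0, 0, 0.015], 0], [[0, 0, 0.03], 0], [[0, 0, 0.045], 0], [[0, 0, 0.06], 0], [[0, 0, 0.08], 0], [[0, 0, 0.106], 0], [[0, 0, 0.106], 0], [[0, 0, 0.106], 0], [[0, 0, 0.106], 0]]'

```text
time: 9.7
position: [0.4954, -0.3255, 0.2139]
tool_rot: [-3.121, 0.355, 0.003]
ft_force: [0.2, -0.1, -0.3]
grip_width: 0.008
```

Run:
```python
from tr import *
grab('top','top4');grab('scene','scene4');grab('wrist','w4')
s=get_state();print(s['position'],s['ft_force'],s['time'])
tray('top4',(340,165,440,250))
d=cv2.absdiff(cv2.imread('pics/top4.png'),cv2.imread('pics/top3.png')).max(2)[160:240,340:410]
ys,xs=np.where(d>25);print(len(xs),xs.mean()+340,ys.mean()+160)
w=cv2.absdiff(cv2.imread('pics/w4.png'),cv2.imread('pics/w3.png')).max(2);print('wrist diff pad region',(w[190:215,290:345]>40).mean())
a=cv2.imread('pics/top4.png')[160:240,340:440];cv2.imwrite('pics/c8.png',cv2.resize(a,None,fx=6,fy=6,interpolation=cv2.INTER_CUBIC))
```

```text
[ 0.49535708 -0.32578935  0.21390524] [ 0.3353919   0.89190685 -0.63557856] 9.85
((383.5384826660156, 196.3076934814453), (35.69314193725586, 30.201885223388672), 11.309932708740234) 897.5
[[0.5133, -0.0777], [0.5923, -0.0957], [0.5714, -0.1881], [0.4928, -0.1696]] [ 0.54245  -0.132775]
190 383.2631578947368 195.6157894736842
wrist diff pad region 0.10181818181818182
```

View pics/c8.png

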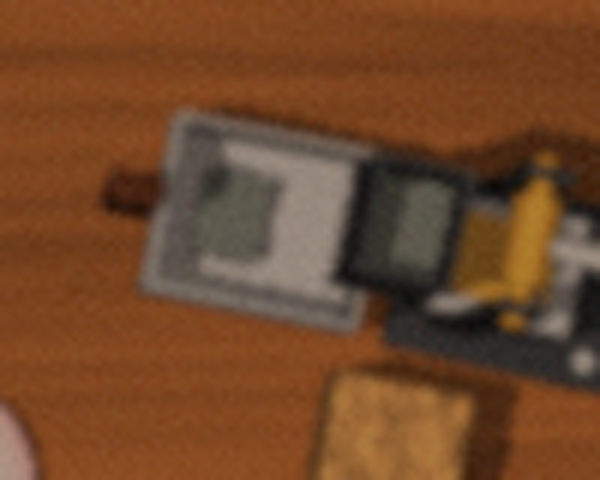

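One block lies in the tray at crop (237,212), the tray hasn't moved, and the stack sank by one. Second press:

carry_out --motion '[[[0, 0, -0.04], 0], [[0, 0, -0.055], 0], [[0, 0, -0.065], 0], [[0, 0, -0.075], 0], [[0, 0, -0.085], 0], [[0, 0, -0.095], 0], [[0, 0, -0.1], 0], [[0, 0, -0.104], 0], [[0, 0, -0.106], 0], [[0, 0, -0.106], 0], [[0, 0, -0.106], 0]]'

```text
time: 10.95
position: [0.4967, -0.325, 0.1135]
tool_rot: [-3.117, 0.354, -0.003]
ft_force: [-9.4, 8.8, 27.9]
grip_width: 0.009
```

carry_out --motion '[[[0, 0, 0.015], 0], [[0, 0, 0.03], 0], [[0, 0, 0.045], 0], [[0, 0, 0.06], 0], [[0, 0, 0.08], 0], [[0, 0, 0.106], 0], [[0, 0, 0.106], 0], [[0, 0, 0.106], 0], [[0, 0, 0.106], 0]]'

```text
time: 11.85
position: [0.4955, -0.3255, 0.2139]
tool_rot: [-3.121, 0.355, 0.002]
ft_force: [0.7, -0.1, -0.4]
grip_width: 0.005
```

```bash
cat > ck.py <<'E'
from tr import *
def ck(n,p):
    grab('top',f'top{n}');grab('wrist',f'w{n}')
    tray(f'top{n}',(340,165,440,250))
    A=cv2.imread(f'pics/top{n}.png');B=cv2.imread(f'pics/top{p}.png')
    d=cv2.absdiff(A,B).max(2); ys,xs=np.where(d[165:230,350:398]>25); print('tray diff',len(xs),xs.mean()+350,ys.mean()+165)
    ys,xs=np.where(d[165:230,398:430]>25); print('mag/dispenser diff',len(xs))
    ys,xs=np.where(d[225:300,300:440]>25); print('glass/cork diff',len(xs))
    W=[cv2.imread(f'pics/w{k}.png') for k in(n,3)]
    # pad: dark red-brown region top edge row at column 318
    for w in W: print('pad col',[tuple(w[r,300]) [2] for r in range(184,214,3)])
E
python3 -c "
from ck import *
ck(5,4)"
```

```text
((383.8077087402344, 196.46153259277344), (36.28148651123047, 30.005769729614258), 11.309932708740234) 892.0
[[0.5133, -0.0777], [0.5918, -0.0956], [0.5705, -0.1895], [0.4925, -0.1711]] [ 0.542025 -0.133475]
tray diff 155 390.80645161290323 198.14193548387095
mag/dispenser diff 18
glass/cork diff 0
pad col [np.uint8(217), np.uint8(218), np.uint8(217), np.uint8(200), np.uint8(139), np.uint8(155), np.uint8(145), np.uint8(144), np.uint8(141), np.uint8(148)]
pad col [np.uint8(217), np.uint8(218), np.uint8(219), np.uint8(218), np.uint8(131), np.uint8(154), np.uint8(147), np.uint8(145), np.uint8(141), np.uint8(148)]
```

The second block dropped into the tray and the pad is back up. Third press:

carry_out --motion '[[[0, 0, -0.04], 0], [[0, 0, -0.055], 0], [[0, 0, -0.065], 0], [[0, 0, -0.075], 0], [[0, 0, -0.085], 0], [[0, 0, -0.095], 0], [[0, 0, -0.1], 0], [[0, 0, -0.104], 0], [[0, 0, -0.106], 0], [[0, 0, -0.106], 0], [[0, 0, -0.106], 0]]'

```text
time: 13.05
position: [0.4967, -0.325, 0.1135]
tool_rot: [-3.117, 0.354, -0.003]
ft_force: [-9.3, 8.0, 28.5]
grip_width: 0.01
```

carry_out --motion '[[[0, 0, 0.015], 0], [[0, 0, 0.03], 0], [[0, 0, 0.045], 0], [[0, 0, 0.06], 0], [[0, 0, 0.08], 0], [[0, 0, 0.106], 0], [[0, 0, 0.106], 0], [[0, 0, 0.106], 0], [[0, 0, 0.106], 0]]'

```text
time: 13.95
position: [0.4955, -0.3255, 0.2139]
tool_rot: [-3.121, 0.355, 0.003]
ft_force: [0.1, 0.4, -0.2]
grip_width: 0.001
```

```bash
python3 -c "
from ck import *
ck(6,5)
A=cv2.imread('pics/top6.png')[172:222,355:405].astype(int)
print('\n'.join(' '.join('%3d'%v for v in r) for r in A[::2,::2].mean(2)))"
```

```text
((383.7884216308594, 196.55767822265625), (35.88924789428711, 29.809648513793945), 11.309932708740234) 888.5
[[0.5132, -0.0782], [0.5912, -0.096], [0.5701, -0.1888], [0.4926, -0.1706]] [ 0.541775 -0.1334  ]
tray diff 19 389.7894736842105 193.0
mag/dispenser diff 27
glass/cork diff 0
pad col [np.uint8(218), np.uint8(219), np.uint8(218), np.uint8(200), np.uint8(138), np.uint8(154), np.uint8(145), np.uint8(143), np.uint8(141), np.uint8(149)]
pad col [np.uint8(217), np.uint8(218), np.uint8(219), np.uint8(218), np.uint8(131), np.uint8(154), np.uint8(147), np.uint8(145), np.uint8(141), np.uint8(148)]
 77  77  76  78  76  75  75  72  75  74  73  71  71  68  75  73  69  70  67  68  68  62  72  70  70
 81  78  75  82  80  81  82  78  82  79  81  76  75  81  78  79  80  78  77  77  73  77  76  78  76
 74  77  72  77  78  78  78  77  77  74  73  73  77  70  74  77  76  74  78  73  76  73  76  76  76
 70  67  70  73  70  71  71  85  96  79  66  54  54  52  59  62  65  63  72  70  70  67  72  68  67
 72  76  71  73  80  75  77  97  90  86  92  91  88  79  66  61  49  45  57  58  66  68  74  76  7
[... 1301 characters left out ...]

 69  71  72  68  75  92 103 102 107 106 100  97  91  89  94  95 111 116 130 127 118  87  64  45  24
 76  74  74  72  73  76  74  76  81  87  96 102 103 105 109 101  94  86  92  92  98  85  94  63  41
 77  78  77  78  75  76  75  76  75  76  71  74  80  79  83  91 101 103 104 101  92  79  97  50  40
 71  72  75  75  72  75  80  77  78  77  78  75  79  78  79  78  75  77  82  85  91  97  91  63  50
 76  78  80  79  79  80  76  78  78  76  76  77  78  78  76  77  77  78  81  80  78  76  82  77  67
 80  81  80  78  85  82  84  81  81  82  82  78  79  82  83  82  82  81  81  80  82  78  81  85  77
 74  75  76  80  77  73  76  78  73  74  76  79  73  73  78  75  81  78  75  74  74  79  68  66  63
```

Tray image changed little on press 3, since grey on grey is likely stacked. I'll check with one composite (scene mouth view, plus top 4/5/6 with contrast enhanced).

Run:
```python
from h import *
grab('scene','scene6')
z=lambda n,x,y,w,h,s:cv2.resize(np.clip(cv2.imread(f'pics/{n}.png')[y:y+h,x:x+w]*1.0*g,0,255).astype(np.uint8),None,fx=s,fy=s,interpolation=cv2.INTER_CUBIC)
g=1.8;t=[z(f'top{k}',355,170,66,52,6) for k in(4,5,6)]
g=1.2;sc=z('scene6',255,125,66,66,6)[:,:396]
sc=cv2.resize(z('scene6',262,130,60,52,6.6),(396,312))
o=np.vstack([np.hstack(t[:2]),np.hstack([t[2],sc[:312]])])
o=cv2.resize(o,(760,599));cv2.imwrite('pics/c9.png',o)
```

```text
(no output)
```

View pics/c9.png

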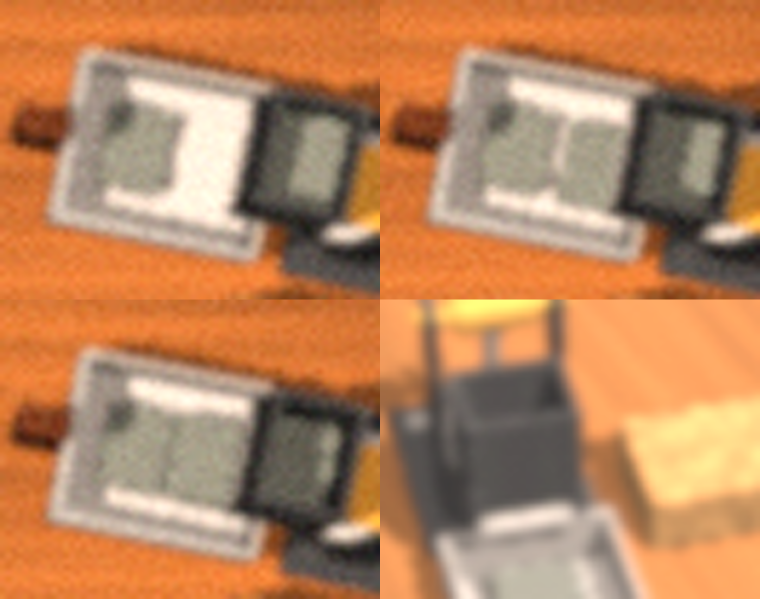

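The third block landed on the second, the stack sank one step each time, and the mouth is clear. Now to regrip the tray.

carry_out --motion '[[[0, 0, 0.03], 0], [[0.01, 0.045, 0.03], 0], [[0.02, 0.09, 0.03], 0], [[0.03, 0.135, 0.03], 0], [[0.04, 0.18, 0.03], 0], [[0.05, 0.225, 0.03], 0], [[0.06, 0.25, 0.03], 0], [[0.06, 0.25, 0], 0], [[0.06, 0.25, -0.05], 0], [[0.06, 0.25, -0.1], 0], [[0.06, 0.25, -0.1], 0], [[0.06, 0.25, -0.14], 0], [[0.06, 0.25, -0.17], 0], [[0.06, 0.25, -0.19], 0], [[0.06, 0.25, -0.19], 0], [[0.06, 0.25, -0.19], 0]]' --grip 0

```text
time: 15.7
position: [0.5572, -0.0765, 0.0269]
tool_rot: [-3.121, 0.356, -0.003]
ft_force: [-0.1, -0.8, 0.3]
grip_width: 0.502
```

carry_out --motion '[[[0, 0, 0], 0], [[0, 0, 0], 0], [[0, 0, 0], 0], [[0, 0, 0], 0], [[0, 0, 0], 0], [[0, 0, 0], 0], [[0, 0, 0], 0]]' --grip 1

```text
time: 16.4
position: [0.556, -0.0762, 0.0253]
tool_rot: [-3.121, 0.356, -0.0]
ft_force: [-1.2, 0.9, 3.9]
grip_width: 0.154
```

carry_out --motion '[[[0, 0, 0.003], 0], [[0, 0, 0.006], 0], [[0, 0, 0.006], 0], [[0.005, 0.022, 0.006], 0], [[0.01, 0.044, 0.006], 0], [[0.017, 0.072, 0.006], 0], [[0.025, 0.107, 0.008], 0], [[0.03, 0.12, 0.03], 0], [[0.033, 0.14, 0.06], 0.02], [[0.038, 0.17, 0.07], 0.05], [[0.043, 0.2, 0.07], 0.08], [[0.048, 0.23, 0.07], 0.11], [[0.053, 0.26, 0.07], 0.14], [[0.058, 0.29, 0.07], 0.17], [[0.062, 0.315, 0.07], 0.19], [[0.063, 0.329, 0.07], 0.2], [[0.063, 0.329, 0.05], 0.2], [[0.063, 0.329, 0.03], 0.2], [[0.063, 0.329, 0.02], 0.2], [[0.063, 0.329, 0.02], 0.2]]'

```text
time: 18.4
position: [0.617, 0.2517, 0.0423]
tool_rot: [3.139, -0.043, -0.007]
ft_force: [0.3, 0.1, -2.7]
grip_width: 0.158
```

Run:
```python
from tr import *
grab('scene','scene7');grab('top','top7')
s=get_state();r=s['tool_rot'];print(s['position'],s['ft_force'],np.degrees(2*np.arctan2(r[1],r[0])))
# mat by hue/texture in original top image
a=cv2.cvtColor(cv2.imread('pics/top0.png'),cv2.COLOR_BGR2HSV)
print(a[174,263],a[210,320])
m=cv2.inRange(cv2.GaussianBlur(a,(3,3),0),(12,80,115),(28,255,255));k=np.zeros_like(m);k[135:205,220:305]=1
m=cv2.morphologyEx(m*k,cv2.MORPH_OPEN,np.ones((3,3)));m=cv2.morphologyEx(m,cv2.MORPH_CLOSE,np.ones((5,5)))
c=max(cv2.findContours(m,0,2)[0],key=cv2.contourArea);R=cv2.minAreaRect(c);print(R,ray('top0',R[0],.006))
```

```text
[0.61897527 0.25238419 0.04507618] [ 0.2888333   0.57098251 -2.58582327] -1.5730162177368086
[ 15 165 156] [ 12 199 122]
((262.0, 169.5), (69.0, 84.0), 90.0) [0.6269 0.1959 0.006 ]
```

The mat mask covered its whole box, so it's useless and I'm keeping the size-checked corners. Lower and release.

carry_out --motion '[[[0, 0, -0.006], 0], [[0, 0, -0.01], 0], [[0, 0, -0.013], 0], [[0, 0, -0.015], 0], [[0, 0, -0.015], 0], [[0, 0, -0.015], 0]]'

```text
time: 19.1
position: [0.6189, 0.2529, 0.0314]
tool_rot: [-3.141, 0.042, -0.0]
ft_force: [-3.1, -1.3, 5.7]
grip_width: 0.159
```

carry_out --motion '[[[0, 0, 0], 0], [[0, 0, 0], 0], [[0, 0, 0], 0], [[0, 0, 0], 0], [[0, 0, 0], 0], [[0, 0, 0], 0]]' --grip 0

```text
time: 19.7
position: [0.6188, 0.2527, 0.0299]
tool_rot: [3.141, -0.042, 0.0]
ft_force: [0.6, 0.4, 0.4]
grip_width: 0.488
```

carry_out --motion '[[[0, 0, 0.03], 0], [[0, 0, 0.07], 0], [[0, 0, 0.12], 0], [[0, 0, 0.17], 0], [[0, 0.04, 0.2], 0], [[0, 0.09, 0.2], 0], [[0, 0.14, 0.2], 0], [[0, 0.18, 0.2], 0], [[0, 0.21, 0.2], 0], [[0, 0.21, 0.2], 0], [[0, 0.21, 0.2], 0]]'

```text
time: 20.8
position: [0.6184, 0.4632, 0.229]
tool_rot: [3.14, -0.04, -0.001]
ft_force: [-0.5, 0.0, 0.8]
grip_width: 0.503
```

Run:
```python
from tr import *
grab('scene','scene8');grab('top','top8')
s=get_state();print(s['position'],s['ft_force'],s['time'])
tray('top8',(222,140,300,205))
# mat edges in top8/top0: profile of saturation/value across the edges
a=cv2.imread('pics/top0.png')[...,1].astype(float)
print('cols',[int(v) for v in a[155:190,228:300].mean(0)]); print('rows',[int(v) for v in a[142:206,240:285].mean(1)])
A,B=cv2.imread('pics/top8.png'),cv2.imread('pics/top0.png');d=cv2.absdiff(A,B).max(2)
for n,(x0,y0,x1,y1) in dict(glass=(315,222,350,268),cork=(386,220,422,268),bender=(272,95,306,137),iron=(316,90,420,130)).items(): print(n,(d[y0:y1,x0:x1]>30).sum())
```

```text
[0.61966455 0.46082595 0.23005967] [ 0.20178341 -0.89196991 -0.85697045] 20.9
((262.0, 172.0), (28.0, 36.0), 90.0) 845.0
[[0.6546, 0.2399], [0.6522, 0.1422], [0.5761, 0.143], [0.5783, 0.2401]] [0.6153 0.1913]
cols [65, 64, 65, 64, 64, 63, 65, 73, 87, 99, 103, 104, 105, 104, 103, 102, 99, 99, 101, 104, 104, 104, 102, 101, 102, 101, 102, 102, 102, 101, 102, 104, 103, 104, 104, 105, 105, 103, 103, 104, 104, 103, 104, 102, 101, 100, 101, 101, 100, 98, 98, 103, 104, 103, 101, 100, 101, 101, 100, 98, 93, 77, 56, 53, 62, 65, 66, 67, 66, 66, 66, 67]
rows [65, 65, 67, 69, 72, 73, 71, 74, 88, 102, 104, 102, 101, 103, 103, 103, 102, 101, 101, 100, 100, 101, 103, 103, 103, 103, 103, 102, 102, 101, 99, 99, 101, 105, 105, 104, 103, 101, 101, 101, 102, 103, 103, 103, 102, 103, 104, 105, 103, 102, 101, 100, 100, 96, 84, 70, 65, 63, 61, 61, 63, 65, 66, 67]
glass 0
cork 1174
bender 249
iron 438
```

The viewer is at its limit. Tray centre (0.615, 0.191) is about 2 mm from the mat's. The bystander differences may be arm shadow, so I'll verify their positions by template matching, and count the blocks too.

Run:
```python
from tr import *
print('mat',ray('top0',(262.4,173.2),.006))
def edges(f): 
    g=cv2.GaussianBlur(cv2.imread(f'pics/{f}.png'),(3,3),0); h=cv2.cvtColor(g,cv2.COLOR_BGR2LAB); return h
for cam,bx in (('top',dict(glass=(315,222,350,268),cork=(386,220,422,268),bender=(272,95,306,137),iron=(336,92,420,130),disp=(396,184,446,224))),('scene',dict(glass=(328,190,378,222),cork=(297,142,345,174),bender=(225,270,275,310),iron=(186,188,242,255)))):
  A,B=[cv2.imread(f'pics/{cam}{k}.png') for k in(8,0)]
  for n,(x0,y0,x1,y1) in bx.items():
    r=cv2.matchTemplate(A[y0-8:y1+8,x0-8:x1+8],B[y0:y1,x0:x1],cv2.TM_CCOEFF_NORMED);_,v,_,l=cv2.minMaxLoc(r);print(cam,n,round(v,3),(l[0]-8,l[1]-8),'brightness',A[y0:y1,x0:x1].mean().round(0),B[y0:y1,x0:x1].mean().round(0))
T=cv2.imread('pics/top8.png')[156:190:2,240:284:2].mean(2).astype(int);print('\n'.join(' '.join('%3d'%v for v in r) for r in T))
```

```text
mat [0.6165 0.1949 0.006 ]
top glass 0.997 (0, 0) brightness 125.0 116.0
top cork 0.644 (1, -1) brightness 59.0 84.0
top bender 0.816 (0, 0) brightness 78.0 79.0
top iron 0.948 (0, 0) brightness 60.0 57.0
top disp 0.899 (0, 0) brightness 59.0 60.0
scene glass 0.999 (0, 0) brightness 188.0 181.0
scene cork 0.499 (-1, -1) brightness 122.0 152.0
scene bender 0.715 (0, 0) brightness 148.0 151.0
scene iron 0.949 (0, 0) brightness 123.0 120.0
 75 116  99  71  68  68  76  65  62  71  75  70  71  58  67  76  80  75  86  86  67  70
 73 117  95  61  57  56  56  59  55  58  61  58  58  54  58  61  58  62  74 107  72  63
 63  94  74  45  64  73  66  72  65  72  72  70  66  74  69  70  70  70  72 107  73  62
 60  63  64  51  80  84  86  86  84  84  80  83  82  86  87  88  83  89  88 112  72  65
 64  64  68  50  82  84  83  85  83  83  85  84  85  83  82  84  83  85 101 126  76  68
 58  65  72  47  80  83  84  65  58  58  57  56  72  82  83  84  84  83  79 111  71  55
 32  47  62  47  80  84  84  60  53  51  55  68  84  91  89  91  96  73  54 110  72  56
 25  26  49  52  83  84  84  61  53  50  55  76  89  92  90  95  92  71  52 101  66  61
 17  23  57  49  84  84  75  54  51  55  50  67  92  94  93  91  93  73  53  93  64  60
 17  24  55  45  82  85  73  58  56  52  55  59  85  95  93  93  90  78  50  89  64  54
 62  67  65  54  83  86  76  56  54  54  53  62  99  93  91  92  96  74  49  80  64  65
 69  91  70  51  81  85  75  54  54  51  51  62  96  97  95  97  93  79  49  78  66  68
 61  72  66  52  80  85  82  66  63  64  61  65  86  84  74  79  83  81  73  87  65  65
 58  60  64  50  82  87  85  87  87  82  82  85  82  87  97 124 137 136 132 128  63  66
 83  84  81  66  95  98  95 102  97  98  95  96  97 108 122 130 129 131 130 126  68  63
119 118 110  93  99 102  94  99 105 103 106 105 108 100 105 100 104 101 105  95  61  68
128 117 106 103  88  89  97  98 100 102  88  84  90  93  93  92  93  96  98  96  87  94
```

carry_out --motion '[[[-0.04, 0.03, 0], 0], [[-0.08, 0.06, 0], 0], [[-0.12, 0.09, 0], 0], [[-0.17, 0.11, 0], 0], [[-0.22, 0.12, 0], 0], [[-0.27, 0.13, 0], 0], [[-0.32, 0.14, 0], 0], [[-0.37, 0.15, 0], 0], [[-0.42, 0.16, 0], 0], [[-0.46, 0.17, 0], 0], [[-0.46, 0.17, 0], 0], [[-0.46, 0.17, 0], 0]]'

```text
time: 22.1
position: [0.1584, 0.6323, 0.2305]
tool_rot: [-3.141, 0.04, -0.001]
ft_force: [1.0, -1.0, 0.4]
grip_width: 0.502
```

Run:
```python
from tr import *
grab('scene','scene9');grab('top','top9');tray('top9',(222,140,300,205))
for cam,bx in (('top',dict(glass=(315,222,350,268),cork=(386,220,422,268),bender=(272,95,306,137),iron=(336,92,420,130),disp=(396,184,446,224),pad=(462,196,485,222))),('scene',dict(glass=(328,190,378,222),cork=(297,142,345,174),bender=(225,270,275,310),iron=(186,188,242,255)))):
  A,B=[cv2.imread(f'pics/{cam}{k}.png') for k in(9,0)]
  for n,(x0,y0,x1,y1) in bx.items():
    r=cv2.matchTemplate(A[y0-8:y1+8,x0-8:x1+8],B[y0:y1,x0:x1],cv2.TM_CCOEFF_NORMED);_,v,_,l=cv2.minMaxLoc(r);print(cam,n,round(v,3),(l[0]-8,l[1]-8),A[y0:y1,x0:x1].mean().round(0),B[y0:y1,x0:x1].mean().round(0))
s=get_state();print(s['position'],s['time'])
```

```text
((261.5, 172.0), (28.0, 35.0), 90.0) 931.0
[[0.6546, 0.2399], [0.6523, 0.1449], [0.5762, 0.1457], [0.5783, 0.2401]] [0.61535 0.19265]
top glass 0.997 (0, 0) 116.0 116.0
top cork 0.991 (0, 0) 84.0 84.0
top bender 0.988 (0, 0) 79.0 79.0
top iron 0.991 (0, 0) 57.0 57.0
top disp 0.942 (0, 0) 57.0 60.0
top pad 0.983 (0, 0) 56.0 56.0
scene glass 1.0 (0, 0) 182.0 181.0
scene cork 1.0 (0, 0) 152.0 152.0
scene bender 1.0 (0, 0) 152.0 151.0
scene iron 1.0 (0, 0) 121.0 120.0
[0.16184033 0.63163705 0.23045647] 22.2
```

Without the arm's shadow, all four bystanders and the lever pad match their starting images with zero shift. Handing in.

```bash
python3 -c "
from bench import ticket
print(ticket.close_job())"
```

```text
the job is handed in; nothing more can be done
None
```

The tray now stands on the cork mat with three blocks in it, and the job was handed in at about 22 s. I stood the tray under the mouth and pressed the lever right down and let it fully up three times, measuring 27–29 N at the stop each time. I then carried the tray to the mat, released it and moved the arm clear.

**Last checks:**
- **Position:** the tray's centre is (0.615, 0.193) and the mat's is about (0.617, 0.194), so it is within about 2 mm of the middle.
- **Blocks:** the stack in the magazine sank one step with each press. Images after each press show the first block on the tray floor and the third landed on the second. On the mat I could only check this from pixel brightness, which fits one block on the floor and two stacked.
- **Bystanders and lever:** the glass oval, sanding block, lead bender, soldering iron and lever pad all match their starting images with no shift.

**Checks that failed or disagreed:**
- The colour mask for the mat failed, so I used its corners and edge profiles instead.
- One comparison suggested the sanding block had moved. It was arm shadow, and a new picture with the arm out of the way showed no shift.
- The picture viewer hit its limit of 12, so the final checks are numeric only.

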